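# Find the worn shock mount and push down its tag

### The arm

A 6-joint arm with a two-finger parallel gripper is mounted at the origin on the work surface. World frame = base frame: x ahead of the robot, y to its left, z up, the work surface at z = 0. Lengths are in m, angles in degrees, forces in N, time in s.
With the tool pointing down it reaches from about 0.35 to 0.975 m from the base axis. Payload 17.4 kg.
Tool frame: the origin (TCP) lies on the centre line of the jaws, within the pads' length; the fingertips stand 8 mm ahead of it and the grasp point (between the pads) lies 11 mm behind it; z points along the fingers, y is the direction in which the jaws open and shut (so a half turn about z gives the same grasp; the last joint's range is limited). The gripper opens to 85 mm and grips with 20 to 120 N. Pads are 22 mm wide; open, the fingers measure 114 mm over their backs; the gripper's body (76 mm by 85 mm) begins 54 mm behind the grasp point. The pads swing forward as they close: fully open they stand 13 mm farther back than shut.
Start: joints at [-69.431, 6.646, 82.598, -0, 90.757, -2.166], TCP at [0.261, -0.623, 0.239] pointing down, gripper open.
Joint ranges: [-162.19, 162.19], [-47.58, 125.68], [4.15, 143.07], [-65.23, 245.23], [0.69, 171.88], [-170.13, 170.13]. Speed limits (degrees/s): [108.29, 108.29, 127.2, 180, 180, 180].

### API

Orientations are given as a 3x3 rotation matrix whose columns are the frame's x, y, z axes.
In Python, from station import * gives the robot as it stands. Calls block until the motion is done:
- move_to(position, orientation): joint-space move of the TCP to a pose.
- line_to(position, rotation=None, v=0.15, until_force=None): straight line of the TCP; rotation=None keeps the orientation; v is the mean speed in m/s. With until_force (N) it stops when the force on the tool has changed by that much, and returns True; else False.
- move_joints(angles): joint-space move.
- grip(opening, strength=None): opening from 0.0 (shut) to 1.0 (fully open); strength is the grip in N (None keeps the last); returns when the fingers have stopped.
- wait(seconds).
- ik(position, orientation): joint angles nearest the present ones, or None.
- get_image(name): name is "scene" or "top" or "wrist"; returns (picture, depth): 400x640x3 uint8, red, green, blue; 400x640 float32, m along the optical axis (not along the pixel's ray), 0 where there is no reading.
- calibration(name): a dict with "mtx" (3x3 intrinsics, pixels), "dist_coeffs" ([k1, k2, p1, p2, k3] as OpenCV has them; the pictures are not rectified), "view" (4x4, takes a point from world to camera coordinates). Camera axes: x right, y down, z forward; pixel columns grow to the right and rows downward; lengths in m; the calibration is good to about 2 mm. A picture is of the moment at which its call begins: read the wrist's pose just before it. calibration takes no time and is no camera call; for the wrist camera it gives the pose at the moment of the call.
A pose or a line that the arm cannot do raises MotionError and nothing moves.
- sign_off(): hands the job in, once; it reports no verdict.
Trained networks look in the newest picture that a camera, given by its name, has taken for a name from the list of things; names that differ only in an ending like _2 or _b are one class to them, and where a whole thing is asked for, a point or a joint stands for the part that bears it (a point fixed in the world has none). Each returns a list of dicts, best first, with "score" (0 to 1); they miss things now and then, are a little off and sometimes report something else, mostly with a low value. They report only what shows in the picture. A call takes as long as a camera call.
- masks_of(thing, camera): "mask" (400x640 bool, what is visible of it) and "centre" ([column, row] in pixels, amid what is visible of it).
- tip_of(thing, camera): "centre" ([column, row] in pixels: a listed point, or the origin of a listed thing).
Readings, each from a call of its own:
- current_clock(): time.
- current_qpos(): joint angles.
- current_qvel(): joint speeds.
- current_joint_efforts(): joint torques, N m.
- current_tcp_pos(): TCP position.
- current_tool_rot(): TCP orientation.
- current_ft_force(): force on the tool from outside, world axes, zero at the start.
- current_wrist_torque(): the same for the moment, N m.
- current_grip_width(): opening from 0.0 (shut) to 1.0 (fully open).
Only numpy, scipy, OpenCV 4.12 (cv2) and the standard library are available. Lean on these libraries where they do the work, as an engineer would, in place of code of your own. Each camera call takes 0.05 s, during which the arm holds its last target.

### The job

One of the three shock mounts on the aluminium plate has gone soft. Starting at the end with the green block and working along the row, press the three black pads one at a time with your fingertips, each at least a few millimetres down, to find the one that gives most easily; then push that mount's yellow tag fully down, so that it stays down. Leave the other two tags up, do not pull or lift anything, leave the loose things alone, and finish clear of everything.

Things in the scene. Friction and masses are not known exactly. Their poses are not given: they have to be found in the camera images.
- plate: aluminium plate, 230 x 440 x 12 mm, fixed on the table; origin: centre of its underside, z up, x away from the robot, y along the row of three fixed, like-looking shock mounts 105 mm apart. Each is a steel foot (115 x 62 x 6 mm), a steel cup (50 mm across, top at 47 mm) with a sprung black pad, and on the robot's side a black guide (24 mm square, top at 50 mm) with a yellow tag.
- pad_a (a point): centre of the top face of the pad (black rubber disc, 44 mm across) of the mount at the +y end of the row when at rest, 72 mm above the table; a point fixed to the plate that does not follow the pad. The pad goes straight down on its spring and comes back up.
- tag_a (a point): centre of the top face of the yellow tag (flat head 28 x 28 x 6 mm on a stem) of the mount at the +y end of the row, 72 mm above the table when the tag is up at joint value 0 (up to 2 mm lower at the start); a point fixed to the plate, which does not follow the tag. It lies 58 mm from its mount's pad centre, in the plate's -x direction.
- pad_b (a point): centre of the top face of the pad (black rubber disc, 44 mm across) of the mount at the middle of the row when at rest, 72 mm above the table; a point fixed to the plate that does not follow the pad. The pad goes straight down on its spring and comes back up.
- tag_b (a point): centre of the top face of the yellow tag (flat head 28 x 28 x 6 mm on a stem) of the mount at the middle of the row, 72 mm above the table when the tag is up at joint value 0 (up to 2 mm lower at the start); a point fixed to the plate, which does not follow the tag. It lies 58 mm from its mount's pad centre, in the plate's -x direction.
- pad_c (a point): centre of the top face of the pad (black rubber disc, 44 mm across) of the mount at the -y end of the row when at rest, 72 mm above the table; a point fixed to the plate that does not follow the pad. The pad goes straight down on its spring and comes back up.
- tag_c (a point): centre of the top face of the yellow tag (flat head 28 x 28 x 6 mm on a stem) of the mount at the -y end of the row, 72 mm above the table when the tag is up at joint value 0 (up to 2 mm lower at the start); a point fixed to the plate, which does not follow the tag. It lies 58 mm from its mount's pad centre, in the plate's -x direction.
- end_green: green block, 80 x 30 x 22 mm, fixed on the plate at one end of the row, 85 mm beyond the first pad centre; the end varies; origin at the centre of its underside, y along the row
- end_grey: grey block of the same size, at the other end of the row
- press_p (a joint): travel of the pad of one of the three mounts in m: 0 at rest, growing as it is pressed, stop at 0.015. p, q, r do not tell the place in the row: which mount stands where varies, and shows when one is pressed. Push needed: about 1 N to start, rising evenly to about 5, 11 or 20 N at full travel (softest to stiffest mount).
- mark_p (a joint): travel of the tag of the same mount as press_p, in m: 0 to 0.002 at the start, growing as it is pushed down, stop at 0.014 (fully down), can also be pulled up to -0.008. It moves with about 3 N of friction and stays where it is left.
- press_q (a joint): travel of the pad of one of the three mounts in m: 0 at rest, growing as it is pressed, stop at 0.015. p, q, r do not tell the place in the row: which mount stands where varies, and shows when one is pressed. Push needed: about 1 N to start, rising evenly to about 5, 11 or 20 N at full travel (softest to stiffest mount).
- mark_q (a joint): travel of the tag of the same mount as press_q, in m: 0 to 0.002 at the start, growing as it is pushed down, stop at 0.014 (fully down), can also be pulled up to -0.008. It moves with about 3 N of friction and stays where it is left.
- press_r (a joint): travel of the pad of one of the three mounts in m: 0 at rest, growing as it is pressed, stop at 0.015. p, q, r do not tell the place in the row: which mount stands where varies, and shows when one is pressed. Push needed: about 1 N to start, rising evenly to about 5, 11 or 20 N at full travel (softest to stiffest mount).
- mark_r (a joint): travel of the tag of the same mount as press_r, in m: 0 to 0.002 at the start, growing as it is pushed down, stop at 0.014 (fully down), can also be pulled up to -0.008. It moves with about 3 N of friction and stays where it is left.
- collar: a steel collar, a ring 32 mm across and 14 mm high, standing loose on the plate behind the row; a bystander to leave alone; origin at the centre of its underside
- rubber_foot: a black rubber foot, 34 mm across and 18 mm high, standing loose on the plate behind the row; a bystander to leave alone; origin at the centre of its underside
- meter: a blue handheld meter lying flat, 150 x 75 mm and 42 mm high; a bystander to leave alone; origin at the centre of its underside
- driver: a screwdriver with an orange handle, lying flat; a bystander to leave alone; origin at the middle of its length
- screw_jar: a small closed jar, 56 mm across and 70 mm high; a bystander to leave alone; origin at the centre of its underside
- pack: a dark upright battery block, 65 x 45 mm and 118 mm high; a bystander to leave alone; origin at the centre of its underside
- mug: a white mug, 80 mm across and 92 mm high, handle at its +y side; a bystander to leave alone; origin at the centre of its underside

How it is judged:
By the outcome, as a careful person would: the job done as asked, in the order asked, and still so for the second after the job is handed in, with the robot touching nothing.
It also fails if it takes over 46 s, if anything falls off the work surface, if the arm or the gripper's body presses on something with over 40 N, if the wrist force passes 120 N, or if a joint passes its speed limit or range.

## Working session

There is one attempt and no reset: what is moved stays moved. The work goes in short steps, each a Python script; the robot and the scene stay as the last script left them, time stands still between calls to the robot, and variables do not carry over. Pictures are saved under pics/ and viewed, and the job is handed in when it is done.

```bash
mkdir -p pics; python3 - <<'E'
from station import *
import cv2
for n in ("scene","top"):
    p,d=get_image(n); cv2.imwrite(f"pics/{n}0.png",p[:,:,::-1])
    for t in ("pad_a","tag_a","end_green","end_grey"):
        print(n,t,[(round(r["score"],2),[round(float(x),1) for x in r["centre"]]) for r in tip_of(t,n)][:5])
    for t in ("plate","pack","mug","screw_jar","meter"):
        print(n,t,[(round(r["score"],2),[round(float(x),1) for x in r["centre"]]) for r in tip_of(t,n)][:2])
print(current_clock())
E
```

```text
scene pad_a [(0.7, [307.5, 242.5]), (0.69, [331.3, 222.6]), (0.64, [350.7, 199.8]), (0.59, [329.8, 243.6])]
scene tag_a [(0.96, [336.3, 198.4]), (0.84, [314.5, 217.1]), (0.75, [292.3, 236.6]), (0.59, [332.8, 223.9])]
scene end_green [(0.66, [287.8, 277.4]), (0.4, [294.0, 235.6])]
scene end_grey [(0.69, [369.8, 229.5]), (0.67, [363.9, 205.2]), (0.52, [340.2, 259.5])]
scene plate [(0.71, [331.7, 246.2])]
scene pack [(0.93, [433.1, 182.8]), (0.56, [330.9, 244.4])]
scene mug [(0.9, [196.9, 256.2]), (0.28, [315.4, 215.4])]
scene screw_jar [(0.62, [265.5, 325.4])]
scene meter [(0.78, [385.0, 159.6])]
top pad_a [(0.69, [304.4, 169.8]), (0.67, [366.5, 164.6]), (0.59, [333.2, 169.0])]
top tag_a [(0.75, [369.0, 181.1]), (0.58, [304.1, 187.8])]
top end_green [(0.75, [386.5, 170.9])]
top end_grey [(0.65, [275.6, 180.5])]
top plate [(0.79, [333.6, 172.8]), (0.51, [385.6, 167.5])]
top pack [(0.59, [205.5, 153.7])]
top mug [(0.76, [424.3, 242.9]), (0.7, [304.0, 171.5])]
top screw_jar [(0.69, [428.4, 150.3]), (0.15, [275.7, 178.2])]
top meter [(0.7, [196.1, 212.0])]
1.0
```

View pics/scene0.png

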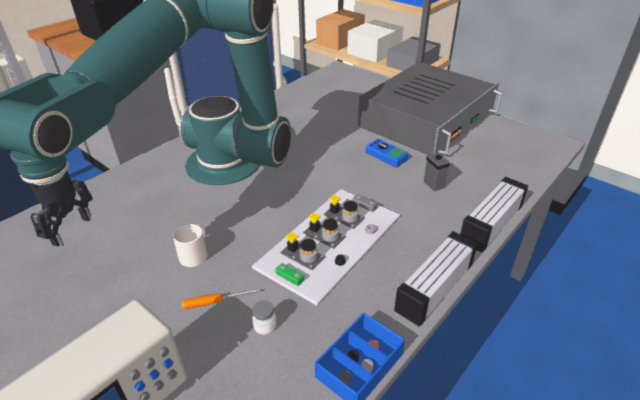

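View pics/top0.png

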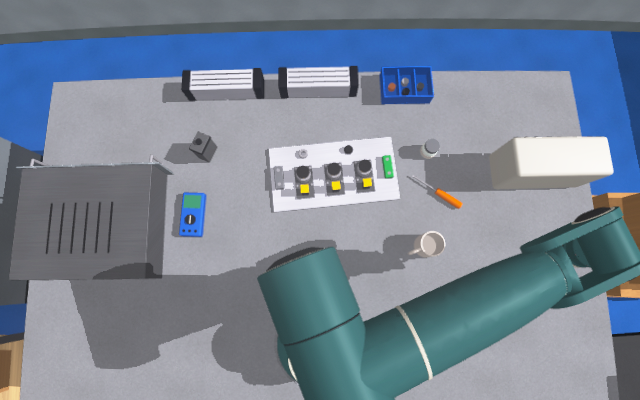

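```bash
cat > h.py <<'E'
from station import *
import cv2, numpy as np
def px2w(n,uv,z):
    c=calibration(n); K=np.array(c["mtx"]);D=np.array(c["dist_coeffs"]);V=np.array(c["view"])
    x=cv2.undistortPoints(np.array([[uv]],float),K,D)[0,0]
    R=V[:3,:3];t=V[:3,3]; o=-R.T@t; d=R.T@np.array([x[0],x[1],1]); s=(z-o[2])/d[2]
    return o+s*d
def w2px(n,P):
    c=calibration(n);V=np.array(c["view"])
    return cv2.projectPoints(np.array(P,float).reshape(-1,3),cv2.Rodrigues(V[:3,:3])[0],V[:3,3],np.array(c["mtx"]),np.array(c["dist_coeffs"]))[0][:,0]
E
python3 - <<'E'
from h import *
for n,L in (("top",[("pad",(304.4,169.8),.072),("pad",(366.5,164.6),.072),("pad",(333.2,169),.072),("tag",(369,181.1),.072),("tag",(304.1,187.8),.072),("green",(386.5,170.9),.012),("grey",(275.6,180.5),.012),("plate",(333.6,172.8),0),("pack",(205.5,153.7),0),("mug",(424.3,242.9),0),("jar",(428.4,150.3),0),("meter",(196,212),0)]),
 ("scene",[("pad",(307.5,242.5),.072),("pad",(331.3,222.6),.072),("pad",(350.7,199.8),.072),("tag",(336.3,198.4),.072),("tag",(314.5,217.1),.072),("tag",(292.3,236.6),.072),("green",(287.8,277.4),.012),("grey",(369.8,229.5),.012),("plate",(331.7,246.2),0)])):
    for a,uv,z in L: print(n,a,uv,px2w(n,uv,z).round(4))
E
```

```text
top pad (304.4, 169.8) [0.5651 0.0326 0.072 ]
top pad (366.5, 164.6) [ 0.578  -0.1757  0.072 ]
top pad (333.2, 169) [ 0.5655 -0.0635  0.072 ]
top tag (369, 181.1) [ 0.5209 -0.1812  0.072 ]
top tag (304.1, 187.8) [0.5036 0.0347 0.072 ]
top green (386.5, 170.9) [ 0.5708 -0.2531  0.012 ]
top grey (275.6, 180.5) [0.5459 0.1355 0.012 ]
top plate (333.6, 172.8) [ 0.5717 -0.0677  0.    ]
top pack (205.5, 153.7) [0.6544 0.3878 0.    ]
top mug (424.3, 242.9) [ 0.3164 -0.3701  0.    ]
top jar (428.4, 150.3) [ 0.6471 -0.4117  0.    ]
top meter (196, 212) [0.4439 0.4137 0.    ]
scene pad (307.5, 242.5) [ 0.5745 -0.1667  0.072 ]
scene pad (331.3, 222.6) [ 0.5711 -0.06    0.072 ]
scene pad (350.7, 199.8) [0.5483 0.0601 0.072 ]
scene tag (336.3, 198.4) [0.5101 0.0368 0.072 ]
scene tag (314.5, 217.1) [ 0.5175 -0.0732  0.072 ]
scene tag (292.3, 236.6) [ 0.5258 -0.1767  0.072 ]
scene green (287.8, 277.4) [ 0.5825 -0.2581  0.012 ]
scene grey (369.8, 229.5) [0.6372 0.044  0.012 ]
scene plate (331.7, 246.2) [ 0.5877 -0.0774  0.    ]
```

```bash
python3 - <<'E'
from h import *
print(current_tool_rot().round(3) if hasattr(current_tool_rot(),'round') else current_tool_rot(), current_ft_force())
yaw=np.radians(4.3); s,c=np.sin(yaw),np.cos(yaw)
R0=np.array(current_tool_rot())
y=np.array([-s,c,0]); 
if R0[:,1]@y<0: y=-y
z=np.array([0,0,-1.]); R=np.c_[np.cross(y,z),y,z]
print(R.round(3))
grip(0.0,20)
print(ik([.5,-.07,.33],R))
move_to([.5,-.07,.33],R)
print(current_clock(),current_tcp_pos(),current_ft_force(), current_grip_width())
p,d=get_image("wrist"); cv2.imwrite("pics/w0.png",p[:,:,::-1])
for t,z in (("pad_a",.072),("tag_a",.072),("end_green",.012),("end_grey",.012)):
    for r in tip_of(t,"wrist")[:5]:
        print(t,round(r["score"],2),np.round(r["centre"],1),px2w("wrist",r["centre"],z).round(4))
    for r in masks_of(t,"wrist")[:5]:
        print("  m",t,round(r["score"],2),np.round(r["centre"],1),px2w("wrist",r["centre"],z).round(4), int(r["mask"].sum()))
print(current_clock())
E
```

```text
[[ 0.922  0.386  0.   ]
 [ 0.386 -0.922  0.   ]
 [ 0.    -0.    -1.   ]] [-0.21199195 -0.01911853 -0.49561518]
[[ 0.997  0.075  0.   ]
 [ 0.075 -0.997  0.   ]
 [ 0.    -0.    -1.   ]]
[-1.08647047e+01 -1.52146465e+01  9.49430740e+01 -2.54444375e-14
  1.00271573e+02  7.48352953e+01]
3.95 [ 0.5000428  -0.07052679  0.32981644] [ 0.53856287 -0.38232615 -0.31078391] 0.0018084940544892381
  m pad_a 0.78 [317.7  65.9] [ 0.5997 -0.0631  0.072 ] 45873
  m pad_a 0.3 [160.6  99.1] [0.5548 0.1016 0.072 ] 2126
tag_a 0.73 [166.2 100.5] [0.5537 0.0958 0.072 ]
tag_a 0.64 [413.  151.3] [ 0.5189 -0.175   0.072 ]
tag_a 0.62 [315.4 153.9] [ 0.5079 -0.0672  0.072 ]
tag_a 0.57 [221.2 155.4] [0.4986 0.0373 0.072 ]
  m tag_a 0.97 [313.5  65.3] [ 0.6    -0.0586  0.072 ] 47239
end_green 0.97 [475.7  96.2] [ 0.5835 -0.2585  0.012 ]
  m end_green 0.8 [476.9  95.2] [ 0.5848 -0.2597  0.012 ] 2090
end_grey 0.8 [165.3  97.9] [0.5532 0.1217 0.012 ]
  m end_grey 0.62 [161.4  99.5] [0.551  0.1266 0.012 ] 2116
  m end_grey 0.47 [411.1 151.1] [ 0.5102 -0.1889  0.012 ] 662
4.4
```

View pics/w0.png

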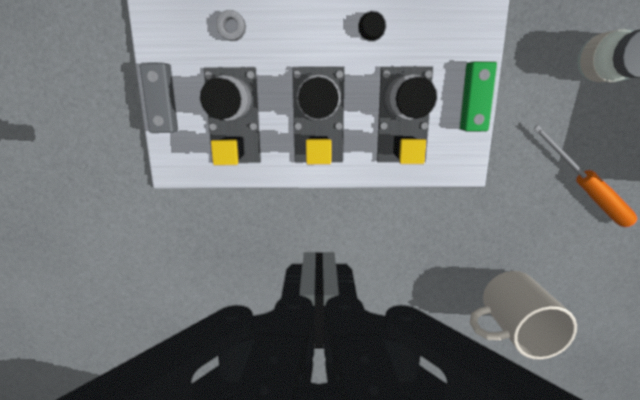

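```bash
python3 - <<'E'
from h import *
im=cv2.imread("pics/w0.png"); hsv=cv2.cvtColor(im,cv2.COLOR_BGR2HSV)
m=cv2.inRange(hsv,(22,150,150),(34,255,255))
n,l,st,ce=cv2.connectedComponentsWithStats(m)
for i in range(1,n):
    if st[i,4]>100: print(st[i],ce[i].round(1),px2w("wrist",ce[i],.0715).round(4))
E
```

```text
[400 139  26  24 565] [412.7 150.8] [ 0.5194 -0.1744  0.0715]
[211 140  27  25 599] [224.3 152. ] [0.5026 0.0342 0.0715]
[306 140  26  24 609] [318.4 151.4] [ 0.5109 -0.07    0.0715]
```

```bash
cat >> h.py <<'E'
yaw=np.arctan2(.5194-.5026,.0342+.1744); s_,c_=np.sin(yaw),np.cos(yaw)
ex=np.array([c_,s_,0]); ey=np.array([-s_,c_,0])
R=np.c_[np.cross(-ey,[0,0,-1.]),-ey,[0,0,-1.]]
tb=np.array([.5110,-.0701,.072])
tag={k:tb+i*.105*ey for k,i in zip("abc",(1,0,-1))}
pad={k:v+.058*ex for k,v in tag.items()}
E
python3 - <<'E'
from h import *
print(np.degrees(yaw),pad,{k:w2px("wrist",pad[k]).round(1) for k in pad})
def press(k):
    x,y=pad[k][:2]
    move_to([x,y,.110],R); line_to([x,y,.087],v=.06); wait(.2)
    f0=np.mean([current_ft_force() for _ in range(5)],0)[2]
    print(k,"base",round(f0,2),"t",current_clock())
    for zt in (.069,.066,.063,.061):
        hit=line_to([x,y,zt+.008],v=.03,until_force=40); wait(.15)
        f=np.mean([current_ft_force() for _ in range(5)],0)
        print("  tip z",round(current_tcp_pos()[2]-.008,4),"dF",round(f[2]-f0,2),hit)
    line_to([x,y,.110],v=.1)
press("c")
print(current_clock())
E
```

```text
4.6044871569815005 {'a': array([0.56038373, 0.03921719, 0.072     ]), 'b': array([ 0.56881281, -0.06544393,  0.072     ]), 'c': array([ 0.57724189, -0.17010506,  0.072     ])} {'a': array([[219.4,  97.8]]), 'b': array([[318.2,  97. ]]), 'c': array([[417. ,  96.6]])}
c base -0.46 t 6.125
  tip z 0.0693 dF 4.74 False
  tip z 0.0666 dF 8.92 False
  tip z 0.0639 dF 11.95 False
  tip z 0.0622 dF 15.2 False
8.5167
```

```bash
python3 - <<'E'
from h import *
def press(k):
    x,y=pad[k][:2]
    move_to([x,y,.110],R); line_to([x,y,.087],v=.06); wait(.2)
    f0=np.mean([current_ft_force() for _ in range(5)],0)[2]
    print(k,"base",round(f0,2),"t",current_clock())
    for zt in (.069,.066,.063,.061):
        hit=line_to([x,y,zt+.008],v=.03,until_force=40); wait(.15)
        f=np.mean([current_ft_force() for _ in range(5)],0)
        print("  tip z",round(current_tcp_pos()[2]-.008,4),"dF",round(f[2]-f0,2),hit)
    line_to([x,y,.110],v=.1)
press("b"); press("a")
print(current_clock())
E
```

```text
b base -0.13 t 9.75
  tip z 0.0691 dF 2.0 False
  tip z 0.0661 dF 2.73 False
  tip z 0.0631 dF 3.61 False
  tip z 0.0611 dF 4.64 False
a base -0.5 t 13.375
  tip z 0.0692 dF 3.49 False
  tip z 0.0662 dF 5.34 False
  tip z 0.0633 dF 7.6 False
  tip z 0.0614 dF 8.52 False
15.7667
```

```bash
python3 - <<'E'
from h import *
x,y=tag["b"][:2]
move_to([x,y,.110],R); line_to([x,y,.087],v=.06); wait(.2)
f0=current_ft_force()[2]
hit=line_to([x,y,.067],v=.03,until_force=25)
print(hit,current_tcp_pos()[2]-.008,current_ft_force()[2]-f0)
if not hit:
    hit=line_to([x,y,.058],v=.02,until_force=22)
    print(hit,current_tcp_pos()[2]-.008,current_ft_force()[2]-f0)
line_to([x,y,.12],v=.1)
move_to([.5,-.07,.33],R)
p,d=get_image("wrist"); cv2.imwrite("pics/w1.png",p[:,:,::-1])
hsv=cv2.cvtColor(p,cv2.COLOR_RGB2HSV)
m=cv2.inRange(hsv,(22,150,150),(34,255,255))
n,l,st,ce=cv2.connectedComponentsWithStats(m)
dd=np.array(d); V=np.array(calibration("wrist")["view"]); R_=V[:3,:3]; K=np.array(calibration("wrist")["mtx"]);D=np.array(calibration("wrist")["dist_coeffs"])
for i in range(1,n):
    if st[i,4]>100:
        q=cv2.undistortPoints(np.array([[ce[i]]]),K,D)[0,0]; z=np.median(dd[l==i])
        print(st[i],ce[i].round(1),(R_.T@(z*np.array([*q,1])-V[:3,3])).round(4))
print(current_clock())
E
```

```text
False 0.05880590788352213 -0.44570369407694965
True 0.05790264473705584 9.24220022475911
[307 138  25  23 567] [319.1 149. ] [ 0.511  -0.0704  0.0586]
[211 140  28  24 610] [224.7 151.3] [0.5023 0.0335 0.0719]
[401 140  26  24 580] [413.6 151.4] [ 0.5188 -0.1746  0.0712]
19.7333
```

View pics/w1.png

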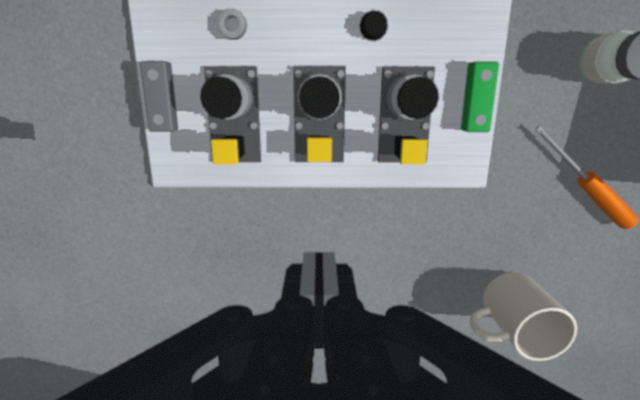

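The view from above shows the middle tag (319, 149) lowered. The outer tags at (225, 151) and (414, 151) are still up, and the loose things haven't moved.

```bash
python3 - <<'E'
from station import *
print(current_ft_force()); sign_off()
E
```

```text
[ 0.00381748 -0.03437577 -0.62886931]
the job is handed in; nothing more can be done
```

The soft mount is the middle one (pad_b). I pushed its tag down to its stop and handed the job in at about 20 s, within the 46 s limit.

- **Pressing the pads:** I started at the green end (-y) and pressed all three about 10–11 mm down. The push needed at that depth was 15.2 N for pad_c, 4.6 N for pad_b and 8.5 N for pad_a.
- **Pushing the tag:** tag_b went down until the 22 N force limit tripped, with the fingertips at 57.9 mm; a fully down tag should stand at 58 mm. Afterwards the camera's depth reading put it at 58.6 mm, within the 2 mm calibration error.
- **Other tags and things:** tag_a and tag_c still read 71.9 and 71.2 mm, so both are up. The loose things in view looked unmoved. The meter and the battery block were out of view in that last picture, so I did not check them again.
- **Finish:** the arm ended with the TCP at 0.33 m, clear of everything, with the wrist force near zero. The force read just after the tag's stop was only 9 N, taken once the arm had halted. No check failed.

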